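# Work the jammed wedge out of the welding jig

## Task

The orange wedge is jammed in the plastic-welding jig. Work it loose with small side pulls, first to one side and then to the other, until both red cheeks have been pushed back, slide it straight out by its tail without forcing it and lay it right way up on the floor of the grey tray. Leave the green spare wedge where it lies.

Things in the scene. Friction and masses are not known exactly. Their poses are not given: they have to be found in the camera images.
- wedge: Orange wedge in the jig, 130 mm long, 40 high (lengths in mm), 150 g. Origin: centre of underside; z up, x along it to the nose. Flanks taper from 47 wide (tail, x=-65) to 34 (nose, x=+65), with a 16 mm long notch at x=+15 where it is 20 wide; 38 wide just ahead of it. Grip across at x=-35 (44 wide), 25 above its underside. Starts on the plate, parallel to the jig, origin at jig x=-15, y=0, z=12.
- jig: Fixed jig (mm) on a plywood plate, x=-100 to 175, 190 wide, 12 thick. Origin: on its underside, midway between the teeth; x from the mouth (robot's side) to the rear, y left, z up. A dark steel bridge (x=18 to 44, 108 wide, z=55 to 65) over the nose prevents lifting: draw the wedge 65 or more along -x at y=0, then lift. Black shell and wooden stop behind (x=54 to 171, up to z=62).
- teeth (a point): Midway between the metal teeth (x=-6 to 6, 21 to 23 mm apart) of the red cheeks, 32 above the jig's underside. Teeth bite the notch and block a straight pull. Each cheek (z to 50) slides outward in y, 12 to a hard stop, pushed with about 5 N, and stays. One side alone is not enough: shift the whole wedge 11 to 12 to each side in turn; then the 38 mm shoulders pass between.
- tray: Grey open tray, fixed flat on the bench, 230 (x) x 190 (y) x 30 mm high, walls and floor 5 mm thick, open at the top. Origin: centre of its underside, z up.
- spare_wedge: Green spare wedge lying loose on the bench, to be left alone; same shape, size and axes as the orange one. Origin: centre of its underside.
Mind the look-alikes: they are no part of the job. Leave any brown or pink look-alike of the wedge alone.

How it is judged (in metres and radians):
On the way:
1. the wedge has been slid out through the jig's mouth, still low over the plate (x of wedge in the frame of jig between -0.2 and -0.055 m and z of wedge in the frame of jig below 0.08 m).
At the end, for the whole second after the job is handed in: The orange wedge lies flat on the tray's floor, right way up (within about 10 degrees, no part propped on the rim), released and at rest; the green spare wedge is within 30 mm of where it lay (x of wedge in the frame of tray between -0.1 and 0.1 m and y of wedge in the frame of tray between -0.085 and 0.085 m and z of wedge in the frame of tray below 0.014 m and angle between wedge's own z axis and vertical below 0.17 rad and linear speed of wedge below 0.02 m/s and distance of spare_wedge from where it was at the start of the episode below 0.03 m); the robot touches nothing.
It fails at once if the wedge is forced against the jig with more than 80 N (contact force between wedge and jig above 80 N).
It fails at once if the green spare wedge is shifted by more than 30 mm (distance of spare_wedge from where it was at the start of the episode above 0.03 m).
It also fails if it takes over 48 s, if anything falls off the work surface, if the arm or the gripper's body presses on something with over 40 N, if the wrist force passes 120 N, or if a joint passes its speed limit or range.

## Robot

A 6-joint arm with a two-finger parallel gripper is mounted at the origin on the work surface. World frame = base frame: x ahead of the robot, y to its left, z up, the work surface at z = 0. Lengths are in m, angles in degrees, forces in N, time in s.
With the tool pointing down it reaches from about 0.3 to 0.775 m from the base axis. Payload 14.6 kg.
Tool frame: the origin (TCP) lies on the centre line of the jaws, within the pads' length; the fingertips stand ctrl.tcp_to_tips ahead of it and the grasp point (between the pads) is the TCP (ctrl.tcp_to_tips is the distance from the TCP to the fingertips, in m); z points along the fingers, y is the line along which they close (so a half turn about z gives the same grasp; the last joint's range is limited). The gripper opens to 94 mm and grips with 3 to 60 N. Pads are 16 mm wide; open, the fingers measure 119 mm over their backs; the gripper's body (75 mm by 177 mm) begins 78 mm behind the grasp point.
Start: joints at [-3.816, 17.183, 87.147, -0, 75.671, -3.816], TCP at [0.55, -0, 0.191] pointing down, gripper open.
Joint ranges: [-173.82, 173.82], [-45.26, 126.66], [13.44, 144.39], [-59.66, 239.66], [0, 175.72], [-146.38, 146.38]. Speed limits (degrees/s): [127.2, 127.2, 147.25, 180, 180, 180].

## Interface

Orientations are given as [roll, pitch, yaw] about the fixed x, y, z axes, in that order (R = Rz(yaw) Ry(pitch) Rx(roll)).
In Python, from rig import ctrl, cams, workorder gives the robot as it stands.
- The arm moves only by the tool apply_moves, never from a script. Its argument "plan" is a list of rows, each a list of 4 numbers: the shift along the tool's x, y, z in m, then the turn about the tool's z in degrees. A call has 1 to 12 rows; each row shifts and turns the commanded pose from where the row before left it, along the tool's axes as they then stand; what a row does not reach is not made up. A row lasts 1/12 s, in which the tool goes at most 41.7 mm and 7.16 degrees, less where a joint would pass 70% of its speed; a pose out of reach is approached as far as the arm can. A call with a gripper value outside its range is refused whole. "jaw" is the opening, from 0 (shut) to 1 (fully open), set as the call begins (left out, the last holds). The fingers move at their own pace and stop on an object; "force" is the grip in N (left out, the last holds). Time passes only in rows, so rows that do not move let the fingers close. It gives the time, the measured TCP pose, the force, the opening and the grip force at its end, in the units of the state.
- ctrl.read_state(): the state, without advancing time (a new reading comes with each control period).
- cams.capture(name): name is "scene" or "side" or "wrist"; returns the picture (384x512x3 uint8, red, green, blue); there is no depth.
- cams.camera_model(name): a dict with "mtx" (3x3 intrinsics, pixels), "eye" and "attitude" of the camera in the world; the wrist camera has in their place "tool_from_camera" (4x4, takes a point from camera to tool coordinates, whose origin is the TCP and whose axes are the flange's). Camera axes: x right, y up, looking along -z (the intrinsics and any distortion apply to the point x, -y, -z); pixel columns grow to the right and rows downward; lengths in m; the calibration is good to about 2 mm. The wrist camera is an equidistant fisheye: a pixel r from the principal point sees the ray r / f radians off the axis. A picture is of the moment at which its call begins: read the wrist's pose just before it. camera_model takes no time and is no camera call.
- workorder.hand_in(): hands the job in; it is judged then, once.
The state is a dict: "clock": time; "qpos": joint angles; "joint_velocities": joint speeds; "joint_efforts": joint torques, N m; "tcp_pos": TCP position; "orientation": TCP orientation; "ft_force": force on the tool from outside, world axes, zero at the start; "torque": the same for the moment, N m; "opening": opening from 0.0 (shut) to 1.0 (fully open); "finger_force": force on a finger pad.
Only numpy, scipy, OpenCV 4.12 (cv2) and the standard library are available. Lean on these libraries where they do the work, as an engineer would, in place of code of your own. Each camera call takes 0.05 s, during which the arm holds its last target. There are 200 camera calls.

## Working session

There is one attempt and no reset: what is moved stays moved. The work goes in short steps, Python scripts to look and compute and a tool call to move; the robot and the scene stay as the last step left them, time stands still between calls to the robot, and variables do not carry over. Pictures are saved under pics/ and viewed, at most 10 in all, crops included, and the job is handed in when it is done.

Besides the shell and the picture viewer there is one more tool, called after "Emit:" in YAML: its name, and indented under it one key for each argument. apply_moves: Moves the arm, as the interface text tells. Its arguments: {"type":"object","properties":{"plan":{"type":"array"},"jaw":{"type":"number"},"force":{"type":"number"}},"required":["plan"]}

```bash
mkdir -p pics; python3 - <<'E'
from rig import ctrl,cams
import cv2,numpy as np
s=ctrl.read_state();print({k:s[k] for k in('clock','tcp_pos','orientation','opening','ft_force')},ctrl.tcp_to_tips)
for n in('scene','side','wrist'):
    im=cams.capture(n);np.save(f'pics/{n}0.npy',im);cv2.imwrite(f'pics/{n}0.png',im[:,:,::-1]);print(n,cams.camera_model(n))
a=np.hstack([cv2.imread('pics/scene0.png'),cv2.imread('pics/side0.png')])
cv2.imwrite('pics/both0.png',cv2.resize(a,(800,300),interpolation=cv2.INTER_AREA))
E
```

```text
{'clock': 0.0, 'tcp_pos': array([5.49718826e-01, 3.35271108e-05, 1.90193599e-01]), 'orientation': array([-1.79935514e+02, -5.57665740e-03,  8.99994850e+01]), 'opening': 1.0019184895349567, 'ft_force': array([-0.4882134 ,  0.26199516, -0.12272805])} 0.019
scene {'mtx': array([[410.606207  ,   0.        , 255.09361079],
       [  0.        , 410.606207  , 184.90581954],
       [  0.        ,   0.        ,   1.        ]]), 'eye': array([1.20400022, 0.46169346, 0.61800593]), 'attitude': array([ 57.67716463,  -0.83785427, 131.07519558])}
side {'mtx': array([[388.40706122,   0.        , 255.45811217],
       [  0.        , 388.40706122, 196.16159526],
       [  0.        ,   0.        ,   1.        ]]), 'eye': array([ 0.23496536, -0.79253357,  0.67701649]), 'attitude': array([ 49.56662433,   0.40306761, -21.39091883])}
wrist {'mtx': array([[297.31863964,   0.        , 258.66969141],
       [  0.        , 297.31863964, 188.29690796],
       [  0.        ,   0.        ,   1.        ]]), 'tool_from_camera': array([[ 1.12447279e-04,  9.64747857e-01,  2.63175912e-01,
         7.75993118e-02],
       [ 9.99999990e-01, -1.31987012e-04,  5.65663824e-05,
         3.77705094e-04],
       [ 8.93080983e-05,  2.63175903e-01, -9.64747862e-01,
        -1.94470149e-01],
       [ 0.00000000e+00,  0.00000000e+00,  0.00000000e+00,
         1.00000000e+00]])}
```

View pics/scene0.png

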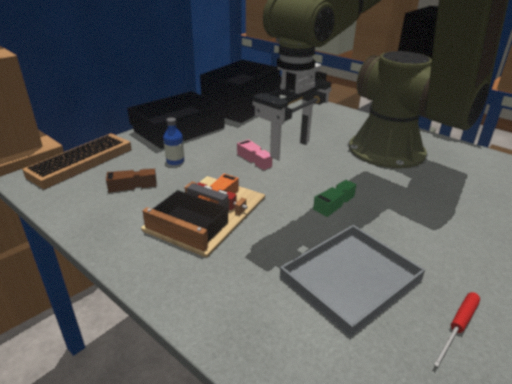

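View pics/side0.png

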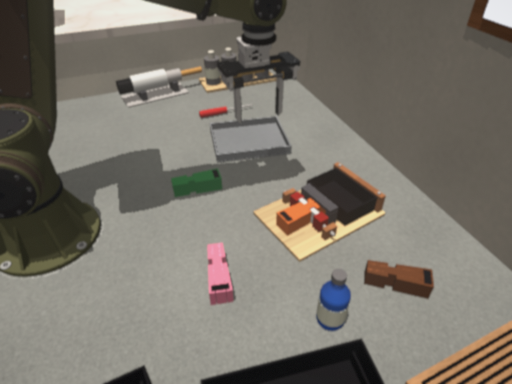

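The orange wedge is in the jig at scene (225,187) and side (297,215). Things it could be confused with:
- Brown look-alike: scene (132,180), side (398,278)
- Pink look-alike: scene (254,154), side (219,272)
- Green spare: scene (335,197), side (197,182)

I choose the orange one on the plywood plate. The tray is at scene (352,277), side (250,139).

```bash
cat > h.py <<'E'
from rig import ctrl,cams
import cv2,numpy as np
from scipy.spatial.transform import Rotation as Ro
def ray(n,px,s=None):
    m=cams.camera_model(n);K=m['mtx'];px=np.atleast_2d(np.array(px,float))
    u=(px[:,0]-K[0,2])/K[0,0];v=(px[:,1]-K[1,2])/K[1,1]
    if n!='wrist':
        d=np.c_[u,-v,-np.ones(len(u))];R=Ro.from_euler('xyz',m['attitude'],degrees=True).as_matrix()
        return np.array(m['eye']),d@R.T
    r=np.hypot(u,v)+1e-12
    d=np.c_[np.sin(r)*u/r,-np.sin(r)*v/r,-np.cos(r)]
    T=m['tool_from_camera'];R=Ro.from_euler('xyz',s['orientation'],degrees=True).as_matrix()
    return R@T[:3,3]+s['tcp_pos'],d@(R@T[:3,:3]).T
def onz(n,px,z,s=None):
    e,d=ray(n,px,s);return (e+d*((z-e[2])/d[:,2])[:,None])[:,:2]
def hsv(im):return cv2.cvtColor(im,cv2.COLOR_RGB2HSV)
def mask(im,lo,hi):
    m=cv2.inRange(hsv(im),np.array(lo),np.array(hi));return cv2.morphologyEx(m,cv2.MORPH_OPEN,np.ones((3,3)))
E
python3 - <<'E'
from h import *
np.set_printoptions(precision=4,suppress=True)
print('plate',onz('side',[(255,213),(302,254),(384,211)],.012))
print('orange',onz('side',[(297,215)],.04),onz('scene',[(225,187)],.04))
print('tray rim side',onz('side',[(211,125),(280,119),(290,150),(219,160)],.03))
print('tray rim scene',onz('scene',[(352,230),(422,270),(350,322),(282,271)],.03))
print('green',onz('side',[(197,182)],.03),'bottle',onz('side',[(333,325)],.0),'pink',onz('side',[(219,272)],.03))
E
```

```text
plate [[ 0.4904 -0.1244]
 [ 0.5392 -0.2894]
 [ 0.7947 -0.2383]]
orange [[ 0.5703 -0.1964]] [[ 0.5703 -0.1835]]
tray rim side [[0.5036 0.3053]
 [0.7291 0.2563]
 [0.6807 0.0754]
 [0.4687 0.1053]]
tray rim scene [[0.4936 0.149 ]
 [0.5127 0.3212]
 [0.7253 0.2776]
 [0.7057 0.1107]]
green [[0.3833 0.0294]] bottle [[ 0.5194 -0.464 ]] pink [[ 0.3477 -0.2831]]
```

View pics/wrist0.png

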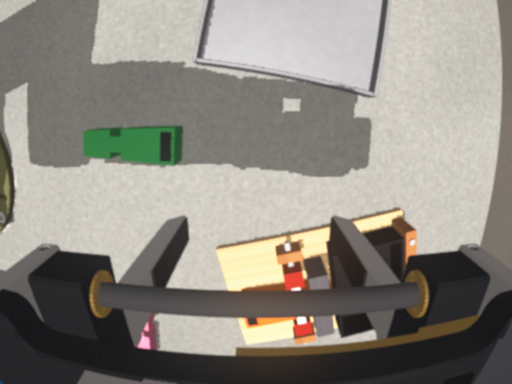

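The wrist view shows the jig at lower right: plate corners (217,248), (243,341), (403,210). The orange wedge is at (275,305), half hidden by the gripper. Green is at (130,145) and the tray is at the top.

```bash
python3 - <<'E'
from h import *
np.set_printoptions(precision=4,suppress=True)
s=ctrl.read_state()
p=onz('wrist',[(217,248),(243,341),(403,210)],.012,s);print(p)
d=p[2]-p[0];print(np.degrees(np.arctan2(d[1],d[0])),np.linalg.norm(d),np.linalg.norm(p[1]-p[0]))
a=np.arctan2(d[1],d[0]);x=np.array([np.cos(a),np.sin(a)]);y=np.array([-x[1],x[0]])
o=p[0]+.1*x-.095*y;print('jig o',o,'grasp',o-.05*x)
print('tray near rim',onz('wrist',[(197,63),(373,96)],.03,s))
E
```

```text
[[ 0.4915 -0.1111]
 [ 0.5236 -0.2915]
 [ 0.7587 -0.0565]]
11.531390530819783 0.2727389297106459 0.18325244803795757
jig o [ 0.6084 -0.1841] grasp [ 0.5594 -0.1941]
tray near rim [[0.4766 0.1353]
 [0.6911 0.099 ]]
```

Emit:
apply_moves:
  plan:
    - [-0.032,0.002,0,0]
    - [-0.032,0.002,0,0]
    - [-0.032,0.001,0,0]
    - [-0.032,0.001,0,0]
    - [-0.032,0.001,0,0]
    - [-0.034,0.002,0,0]
  jaw: 1

```text
clock: 0.65
tcp_pos: [0.5587, -0.1953, 0.1906]
orientation: [-180.0, -0.0, 90.0]
ft_force: [-0.6, 1.0, 0.3]
opening: 1.0
finger_force: 0.0
```

Emit:
apply_moves:
  plan:
    - [0,0,0,7.1]
    - [0,0,0,7.1]
    - [0,0,0,7.1]
    - [0,0,0,7.1]
    - [0,0,0,7.1]
    - [0,0,0,7.1]
    - [0,0,0,7.1]
    - [0,0,0,7.1]
    - [0,0,0,7.1]
    - [0,0,0,7.1]
    - [0,0,0,7.1]
    - [0,0,0,0]

```text
clock: 1.65
tcp_pos: [0.5589, -0.194, 0.1905]
orientation: [-180.0, 0.0, 11.5]
ft_force: [0.2, -0.3, 1.1]
opening: 1.0
finger_force: 0.0
```

```bash
python3 - <<'E'
from h import *
s=ctrl.read_state();im=cams.capture('wrist');print(s['clock'],s['tcp_pos'],s['orientation'],s['qpos'])
cv2.imwrite('pics/w1.png',im[:,:,::-1])
E
```

```text
1.65 [ 0.5588856  -0.19397783  0.19046899] [-1.79984613e+02  2.55939887e-02  1.15491476e+01] [-2.26870213e+01  2.25514819e+01  7.99983853e+01 -1.71957165e-03
  7.74799487e+01  5.57642077e+01]
```

View pics/w1.png

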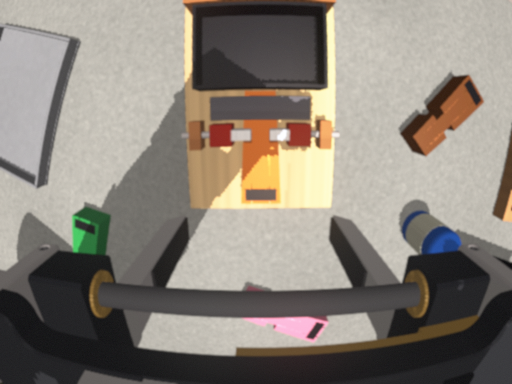

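Close view: the orange wedge's tail is at (261,201) in the jig, teeth in the notch at y≈133, dark bridge at y≈107. Green (90,230), pink (290,315), and brown (440,115) are separate, so the choice is confirmed.

```bash
cat > w.py <<'E'
from h import *
np.set_printoptions(precision=4,suppress=True)
s=ctrl.read_state();im=cv2.cvtColor(cv2.imread('pics/w1.png'),cv2.COLOR_BGR2RGB)
m=mask(im,(5,190,140),(16,255,255));m[:,:215]=0;m[:,305:]=0;m[:120]=0
for v in range(146,206,6):
    c=np.flatnonzero(m[v]); 
    if len(c): print(v,c.min(),c.max()+1,onz('wrist',[(c.min(),v),(c.max()+1,v)],.052,s).ravel())
r=np.flatnonzero(m.any(1));print(r.min(),r.max())
p=onz('wrist',[(190,208),(332,208),(186,5),(333,5)],.012,s);print('plate',p, np.linalg.norm(p[0]-p[1]))
R=Ro.from_euler('z',11.55,degrees=True).as_matrix()[:2,:2]
print('rel tcp in tool-yaw frame (x fwd,y left): plate',(p-s['tcp_pos'][:2])@R)
print('tail top',(onz('wrist',[(244,186),(279,186),(261,201)],.052,s)-s['tcp_pos'][:2])@R)
print('teeth tips',(onz('wrist',[(251,135),(269,135)],.044,s)-s['tcp_pos'][:2])@R)
E
python3 w.py
```

```text
146 245 263 [ 0.5902 -0.1705  0.5944 -0.1904]
152 244 267 [ 0.5833 -0.1708  0.5887 -0.1962]
158 244 258 [ 0.5765 -0.1722  0.5798 -0.1877]
164 244 253 [ 0.5698 -0.1735  0.5719 -0.1836]
170 244 250 [ 0.5629 -0.1749  0.5643 -0.1816]
121 172
plate [[ 0.4882 -0.1131]
 [ 0.5281 -0.301 ]
 [ 0.7527 -0.0567]
 [ 0.792  -0.2405]] 0.1920903238967499
rel tcp in tool-yaw frame (x fwd,y left): plate [[-0.0531  0.0934]
 [-0.0516 -0.0987]
 [ 0.2174  0.0957]
 [ 0.2191 -0.0923]]
tail top [[-0.0112  0.0179]
 [-0.0109 -0.0226]
 [-0.0293 -0.0019]]
teeth tips [[ 0.0472  0.0102]
 [ 0.0474 -0.0104]]
```

Emit:
apply_moves:
  plan:
    - [0,0.0015,0.03,-0.8]
    - [0,0,0.03,0]
    - [0,0,0.03,0]
    - [0,0,0.03,0]
    - [0,0,0.02,0]
    - [0,0,0.0135,0]
    - [0,0,0,0]
    - [0,0,0,0]

```text
clock: 2.37
tcp_pos: [0.5592, -0.1954, 0.0371]
orientation: [-180.0, 0.0, 12.9]
ft_force: [-0.0, 0.1, 0.7]
opening: 1.001
finger_force: 0.0
```

Emit:
apply_moves:
  plan:
    - [0,0,0,0]
    - [0,0,0,0]
    - [0,0,0,0]
    - [0,0,0,0]
    - [0,0,0,0]
    - [0,0,0,0]
    - [0,0,0,0]
    - [0,0,0,0]
  jaw: 0
  force: 30

```text
clock: 3.03
tcp_pos: [0.5593, -0.1955, 0.0373]
orientation: [-180.0, -0.0, 12.7]
ft_force: [0.0, -0.6, 0.7]
opening: 0.472
finger_force: 0.5
```

Emit:
apply_moves:
  plan:
    - [0,0,0,0]
    - [0,0,0,0]
    - [0,0,0,0]
    - [0,0,0,0]
  jaw: 0
  force: 58

```text
clock: 3.37
tcp_pos: [0.5596, -0.1955, 0.0376]
orientation: [180.0, -0.0, 12.7]
ft_force: [0.1, 0.2, 5.7]
opening: 0.19
finger_force: 2.7
```

Emit:
apply_moves:
  plan:
    - [0,0.0015,0,0]
    - [0,0.0015,0,0]
    - [0,0.0015,0,0]
    - [0,0.0015,0,0]
    - [0,0,0,0]

```text
clock: 3.78
tcp_pos: [0.5609, -0.201, 0.0379]
orientation: [-180.0, -0.0, 12.7]
ft_force: [-1.2, 5.4, 8.6]
opening: 0.008
finger_force: 4.8
```

```bash
python3 - <<'E'
from h import *
s=ctrl.read_state();print(s['opening'],s['finger_force'],s['ft_force'],s['tcp_pos'])
a=cams.capture('side')[130:300,190:430];b=cams.capture('wrist')
cv2.imwrite('pics/c2.png',np.hstack([cv2.resize(a,(424,300)),cv2.resize(b,(376,300))])[:,:,::-1])
E
```

```text
0.008250351971275634 4.838265865109861 [-1.21961916  5.37731949  8.64161564] [ 0.56087248 -0.20103324  0.03787752]
```

View pics/c2.png

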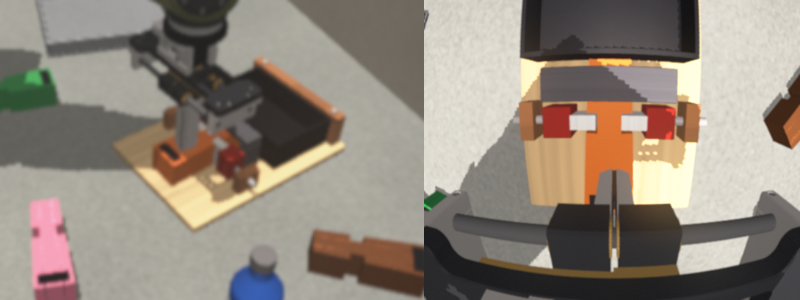

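The wedge still sits in the jig, but the fingers look fully shut near the wedge's tail, so there is no grip. I'll check where the tips really are by projecting the TCP into the views.

```bash
cat >> h.py <<'E'
def proj(n,P):
    m=cams.camera_model(n);R=Ro.from_euler('xyz',m['attitude'],degrees=True).as_matrix();c=(np.atleast_2d(P)-m['eye'])@R;K=m['mtx']
    return np.c_[K[0,2]+K[0,0]*c[:,0]/-c[:,2],K[1,2]+K[1,1]*c[:,1]/c[:,2]]
E
python3 - <<'E'
from h import *
p=ctrl.read_state()['tcp_pos']
P=[p-[0,0,.019],p,p+[0,0,.035]]
ims=[]
for n in('side','scene'):
    q=proj(n,P);print(n,q.round())
    im=cams.capture(n).copy();c=q[1].astype(int)
    x0,y0=c-[50,60];k=im[y0:y0+120,x0:x0+100].copy()
    k=cv2.resize(k,(400,480),interpolation=cv2.INTER_CUBIC)
    for t in q: cv2.circle(k,tuple(((t-[x0,y0])*4).astype(int)),4,(0,255,255),1)
    ims.append(k)
cv2.imwrite('pics/c3.png',np.hstack(ims)[:,:,::-1])
E
```

```text
side [[294. 224.]
 [294. 218.]
 [295. 207.]]
scene [[223. 190.]
 [223. 184.]
 [222. 172.]]
```

View pics/c3.png

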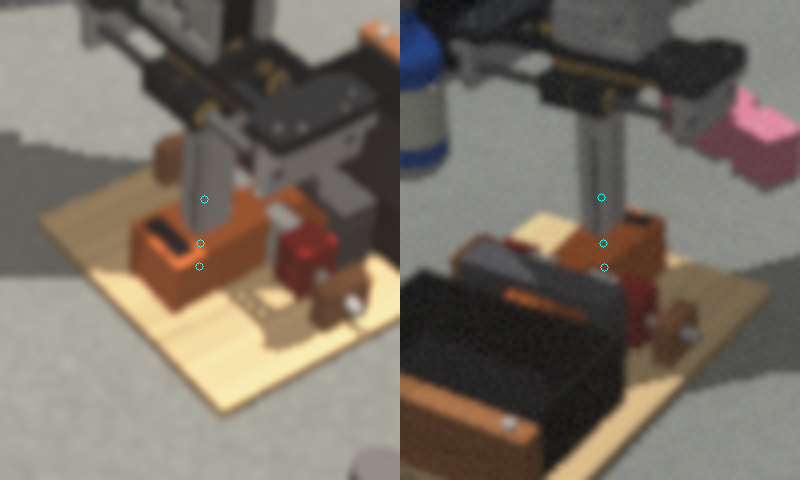

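The picture fits two readings: the tips rest on the wedge's top, or they have sunk into it. The first frames, with the tips free in the air, can settle it, so I'll triangulate them there.

```bash
python3 - <<'E'
from h import *
np.set_printoptions(precision=4,suppress=True)
# expected projections of tips at start for tip depth below TCP d
for d in(.019,0,-.015):
    for n in('scene','side'):
        print(d,n,proj(n,[[.55-.053,0,.19-d],[.55+.053,0,.19-d]]).round(1).tolist())
for n in('scene','side'):
    im=np.load(f'pics/{n}0.npy');g=cv2.cvtColor(im,cv2.COLOR_RGB2GRAY)
    cols={'scene':(276,306),'side':(239,280)}[n]
    for c in cols: print(n,c,g[100:170:2,c].tolist())
E
```

```text
0.019 scene [[302.8, 155.4], [273.9, 172.7]]
0.019 side [[238.7, 133.6], [277.9, 125.4]]
0 scene [[303.4, 148.0], [274.3, 164.9]]
0 side [[238.4, 126.8], [278.1, 118.7]]
-0.015 scene [[303.9, 142.1], [274.6, 158.7]]
-0.015 side [[238.2, 121.4], [278.3, 113.4]]
scene 276 [49, 54, 37, 32, 48, 87, 87, 89, 75, 84, 89, 87, 87, 88, 91, 91, 91, 90, 88, 92, 92, 91, 89, 92, 90, 91, 89, 91, 91, 96, 133, 146, 146, 147, 146]
scene 306 [45, 65, 55, 67, 84, 88, 86, 81, 43, 39, 39, 43, 43, 42, 46, 49, 52, 53, 58, 65, 67, 72, 101, 140, 140, 140, 142, 141, 141, 141, 143, 141, 144, 142, 143]
side 239 [97, 97, 95, 97, 97, 95, 96, 96, 97, 96, 94, 87, 79, 112, 145, 146, 145, 145, 145, 145, 145, 146, 147, 148, 148, 144, 105, 78, 79, 86, 114, 100, 89, 91, 90]
side 280 [96, 96, 97, 97, 97, 97, 104, 135, 153, 155, 156, 156, 146, 115, 84, 91, 114, 137, 149, 150, 149, 149, 147, 120, 75, 71, 71, 77, 88, 90, 91, 91, 92, 92, 91]
```

In the first frames the tips end at scene (276,159) and side (280,113). That puts them about 14 mm *behind* the reported TCP, not 19 mm ahead of it. It also matches the contact on the wedge's top now (TCP z 0.038, top 0.052). So `tcp_to_tips` doesn't match this gripper, and I have to go about 33 mm lower than reported. I'll lift, open, re-check the wedge and descend again, watching the force.

Emit:
apply_moves:
  plan:
    - [0,0,-0.03,0]
    - [0,-0.006,-0.03,0]
    - [0,0,-0.04,0]
    - [0,0,-0.04,0]
    - [0,0,-0.013,0]
    - [0,0,0,0]
    - [0,0,0,0]
    - [0,0,0,0]
  jaw: 1

```text
clock: 4.65
tcp_pos: [0.5587, -0.1953, 0.1885]
orientation: [-179.9, 0.1, 12.7]
ft_force: [-0.7, 0.7, 0.9]
opening: 0.537
finger_force: 0.0
```

Emit:
apply_moves:
  plan:
    - [0,0,0,0]
    - [0,0,0,0]
    - [0,0,0,0]
    - [0,0,0,0]
    - [0,0,0,0]
    - [0,0,0,0]

```text
clock: 5.15
tcp_pos: [0.5593, -0.1955, 0.1901]
orientation: [-180.0, 0.0, 12.7]
ft_force: [-0.2, 0.2, -0.5]
opening: 0.962
finger_force: 0.0
```

```bash
python3 - <<'E'
from h import *
np.set_printoptions(precision=4,suppress=True)
s=ctrl.read_state();im=cams.capture('wrist');print(s['clock'],s['tcp_pos'],s['orientation'])
cv2.imwrite('pics/w2.png',cv2.resize(im[80:240,150:370],(800,582),interpolation=cv2.INTER_CUBIC)[:,:,::-1])
np.save('pics/w2.npy',im)
E
```

```text
5.15 [ 0.5593 -0.1955  0.1901] [-179.9958    0.0065   12.6979]
```

View pics/w2.png

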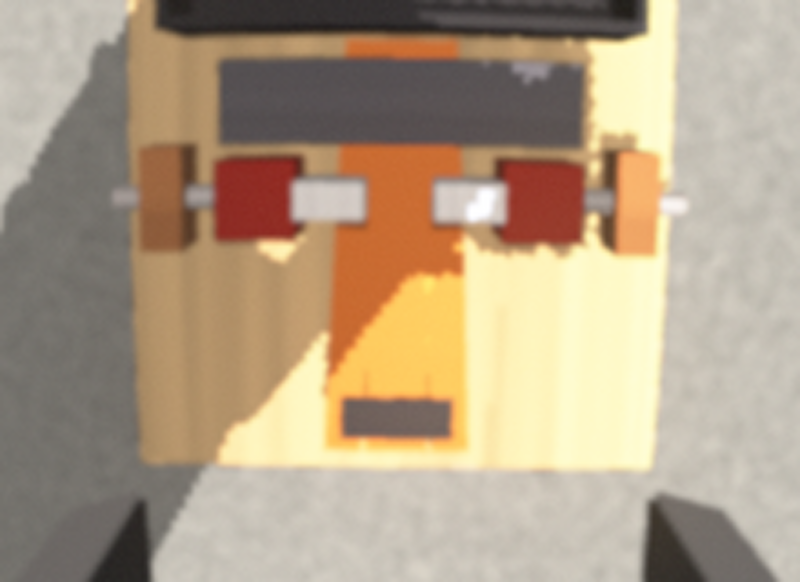

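The wedge is undisturbed: tail edge at crop (328–467, 447), teeth at (367,200) and (433,200).

```bash
python3 - <<'E'
from h import *
np.set_printoptions(precision=4,suppress=True)
s=ctrl.read_state();f=800/220
R=Ro.from_euler('z',s['orientation'][2],degrees=True).as_matrix()[:2,:2]
def g(l,z): return ((onz('wrist',[(150+a/f,80+b/f) for a,b in l],z,s)-s['tcp_pos'][:2])@R).ravel()
print('plate',g([(140,462),(653,468)],.012),g([(128,2),(677,2)],.012))
print('tail',g([(328,447),(467,447)],.052),'fwd',g([(333,280),(464,250)],.052))
print('teeth',g([(367,200),(433,200)],.044),'bridge',g([(220,100),(585,100)],.065))
E
```

```text
plate [-0.0508  0.0957 -0.0532 -0.0949] [ 0.1157  0.0933  0.1161 -0.0966]
tail [-0.0315  0.0227 -0.0315 -0.0223] fwd [ 0.0231  0.0204  0.0325 -0.0203]
teeth [ 0.0474  0.0099  0.0474 -0.0109] bridge [ 0.0796  0.0526  0.0797 -0.055 ]
```

Emit:
apply_moves:
  plan:
    - [0,0,0.035,0.4]
    - [0,0,0.035,0]
    - [0,0,0.035,0]
    - [0,0,0.03,0]
    - [0,0,0.02,0]
    - [0,0,0.015,0]
    - [0,0,0.009,0]
    - [0,0,0.006,0]
    - [0,0,0,0]
    - [0,0,0,0]

```text
clock: 6.03
tcp_pos: [0.5597, -0.1956, 0.0059]
orientation: [180.0, -0.0, 12.3]
ft_force: [0.1, 0.0, 0.3]
opening: 0.999
finger_force: 0.0
```

Emit:
apply_moves:
  plan:
    - [0,0,0,0]
    - [0,0,0,0]
    - [0,0,0,0]
    - [0,0,0,0]
    - [0,0,0,0]
    - [0,0,0,0]
    - [0,0,0,0]
    - [0,0,0,0]
    - [0,0,0,0]
    - [0,0,0,0]
  jaw: 0
  force: 50

```text
clock: 6.87
tcp_pos: [0.5593, -0.1955, 0.0052]
orientation: [-180.0, 0.0, 12.3]
ft_force: [0.4, -0.2, 0.2]
opening: 0.464
finger_force: 49.9
```

The grip is real now: 50 N at 43.6 mm. Next are the side pulls, starting to the jig's right (tool +y).

Emit:
apply_moves:
  plan:
    - [0,0.001,0,0]
    - [0,0.001,0,0]
    - [0,0.0015,0,0]
    - [0,0.0015,0,0]
    - [0,0.0015,0,0]
    - [0,0.0015,0,0]
    - [0,0,0,0]
    - [0,0,0,0]

```text
clock: 7.53
tcp_pos: [0.5607, -0.2024, 0.0053]
orientation: [-179.9, 0.0, 12.3]
ft_force: [-3.7, 6.7, 3.9]
opening: 0.465
finger_force: 49.9
```

Emit:
apply_moves:
  plan:
    - [0,0.001,0,0]
    - [0,0.001,0,0]
    - [0,0.001,0,0]
    - [0,0.0005,0,0]
    - [0,0,0,0]
    - [0,0,0,0]
    - [0,0,0,0]

```text
clock: 8.12
tcp_pos: [0.5614, -0.2057, 0.0052]
orientation: [-179.9, 0.1, 12.3]
ft_force: [-2.8, 8.2, 4.3]
opening: 0.464
finger_force: 49.9
```

Emit:
apply_moves:
  plan:
    - [0,0.001,0,0]
    - [0,0.0005,0,0]
    - [0,0,0,0]
    - [0,0,0,0]

```text
clock: 8.45
tcp_pos: [0.5617, -0.2071, 0.0053]
orientation: [-179.9, 0.1, 12.3]
ft_force: [-3.9, 8.4, 5.8]
opening: 0.465
finger_force: 49.9
```

Displaced 11.8 mm. Now back through centre to the left, 23.5 mm in total.

Emit:
apply_moves:
  plan:
    - [0,-0.0015,0,0]
    - [0,-0.002,0,0]
    - [0,-0.002,0,0]
    - [0,-0.002,0,0]
    - [0,-0.002,0,0]
    - [0,-0.002,0,0]
    - [0,-0.0015,0,0]
    - [0,-0.0015,0,0]
    - [0,-0.0015,0,0]
    - [0,-0.0015,0,0]
    - [0,0,0,0]
    - [0,0,0,0]

```text
clock: 9.45
tcp_pos: [0.5584, -0.1914, 0.0053]
orientation: [180.0, -0.0, 12.3]
ft_force: [0.0, -4.7, -1.2]
opening: 0.463
finger_force: 50.0
```

Emit:
apply_moves:
  plan:
    - [0,-0.001,0,0]
    - [0,-0.001,0,0]
    - [0,-0.001,0,0]
    - [0,-0.001,0,0]
    - [0,-0.001,0,0]
    - [0,-0.001,0,0]
    - [0,0,0,0]
    - [0,0,0,0]

```text
clock: 10.12
tcp_pos: [0.5571, -0.1854, 0.0053]
orientation: [180.0, -0.0, 12.3]
ft_force: [0.9, -5.8, -1.7]
opening: 0.461
finger_force: 50.0
```

Emit:
apply_moves:
  plan:
    - [0,-0.001,0,0]
    - [0,-0.0005,0,0]
    - [0,0,0,0]
    - [0,0,0,0]

```text
clock: 10.45
tcp_pos: [0.5568, -0.184, 0.0053]
orientation: [180.0, -0.0, 12.3]
ft_force: [1.3, -4.8, -1.4]
opening: 0.461
finger_force: 50.0
```

Emit:
apply_moves:
  plan:
    - [0,0.0015,0,0]
    - [0,0.002,0,0]
    - [0,0.002,0,0]
    - [0,0.002,0,0]
    - [0,0.002,0,0]
    - [0,0.0015,0,0]
    - [0,0.0005,0,0]
    - [0,0,0,0]
    - [0,0,0,0]

```text
clock: 11.2
tcp_pos: [0.5592, -0.1952, 0.0052]
orientation: [180.0, -0.0, 12.3]
ft_force: [1.2, -0.5, 0.6]
opening: 0.464
finger_force: 49.9
```

```bash
python3 - <<'E'
from h import *
s=ctrl.read_state();im=cams.capture('wrist');print(s['clock'],s['tcp_pos'],s['ft_force'])
cv2.imwrite('pics/w3.png',cv2.resize(im[60:260,130:390],(780,600),interpolation=cv2.INTER_CUBIC)[:,:,::-1])
E
```

```text
11.2 [ 0.55922672 -0.19520025  0.00524903] [ 1.1839417  -0.52915276  0.58869531]
```

View pics/w3.png

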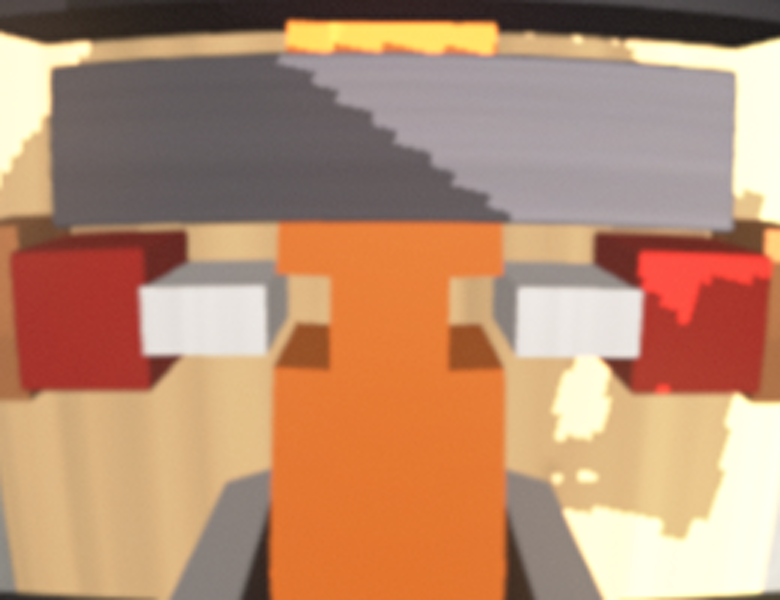

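Both cheeks are back: tooth tips at (267,320) and (517,320), about 44 mm apart, with the 38 mm shoulders centred between them (277–503). I'll pull straight out, slowly at first.

Emit:
apply_moves:
  plan:
    - [-0.002,0,0,0]
    - [-0.003,0,0,0]
    - [-0.003,0,0,0]
    - [-0.003,0,0,0]
    - [-0.003,0,0,0]
    - [-0.003,0,0,0]
    - [-0.003,0,0,0]
    - [0,0,0,0]

```text
clock: 11.92
tcp_pos: [0.539, -0.1994, 0.0053]
orientation: [-180.0, 0.0, 12.3]
ft_force: [-0.9, -1.0, 0.6]
opening: 0.466
finger_force: 49.9
```

Emit:
apply_moves:
  plan:
    - [-0.004,0,0,0]
    - [-0.006,0,0,0]
    - [-0.006,0,0,0]
    - [-0.006,0,0,0]
    - [-0.006,0,0,0]
    - [-0.006,0,0,0]
    - [-0.006,0,0,0]
    - [-0.006,0,0,0]
    - [-0.006,0,0,0]
    - [-0.006,0,0,0]
    - [-0.002,0,0,0]
    - [0,0,0,0]

```text
clock: 12.92
tcp_pos: [0.4804, -0.2121, 0.0052]
orientation: [-180.0, 0.0, 12.3]
ft_force: [-0.5, -1.3, -0.1]
opening: 0.46
finger_force: 49.9
```

Drawn 80 mm with negligible force. Lift, then carry towards the tray.

Emit:
apply_moves:
  plan:
    - [0,0,-0.01,0]
    - [0,0,-0.025,0]
    - [0,0,-0.03,0]
    - [0,0,-0.03,0]
    - [0,0,-0.03,0]
    - [0,0,-0.015,0]
    - [0,0,0,0]

```text
clock: 13.5
tcp_pos: [0.4825, -0.2126, 0.1493]
orientation: [179.8, -0.3, 12.3]
ft_force: [-0.5, -0.1, -0.8]
opening: 0.458
finger_force: 49.9
```

Emit:
apply_moves:
  plan:
    - [0.008,-0.016,0,0]
    - [0.012,-0.026,0,0]
    - [0.016,-0.035,0,0]
    - [0.016,-0.035,0,0]
    - [0.016,-0.035,0,0]
    - [0.016,-0.035,0,0]
    - [0.016,-0.035,0,0]
    - [0.016,-0.035,0,0]
    - [0.016,-0.035,0,0]
    - [0.016,-0.035,0,0]
    - [0.016,-0.035,0,0]
    - [0.01,-0.034,0,0]

```text
clock: 14.5
tcp_pos: [0.5676, 0.2092, 0.1438]
orientation: [180.0, 0.1, 12.3]
ft_force: [0.4, -0.1, -1.6]
opening: 0.463
finger_force: 49.9
```

Emit:
apply_moves:
  plan:
    - [0,0,0,6]
    - [0,0,0,6]
    - [0,0,0,6]
    - [0,0,0,6]
    - [0,0,0,0]
    - [0,0,0,0]

```text
clock: 15.0
tcp_pos: [0.5674, 0.2071, 0.1442]
orientation: [180.0, 0.1, -11.5]
ft_force: [0.1, -0.6, -0.9]
opening: 0.463
finger_force: 49.9
```

```bash
python3 - <<'E'
from h import *
np.set_printoptions(precision=4,suppress=True)
s=ctrl.read_state();a=cams.capture('wrist');b=cams.capture('side');print(s['clock'],s['tcp_pos'],s['orientation'],s['opening'])
np.save('pics/w4.npy',a);np.save('pics/s4.npy',b)
cv2.imwrite('pics/c4.png',np.hstack([cv2.resize(a,(400,300),interpolation=cv2.INTER_AREA),cv2.resize(b[50:230,130:370],(400,300))])[:,:,::-1])
E
```

```text
15.0 [0.5674 0.2071 0.1442] [179.9604   0.0791 -11.5073] 0.4625439397943761
```

View pics/c4.png

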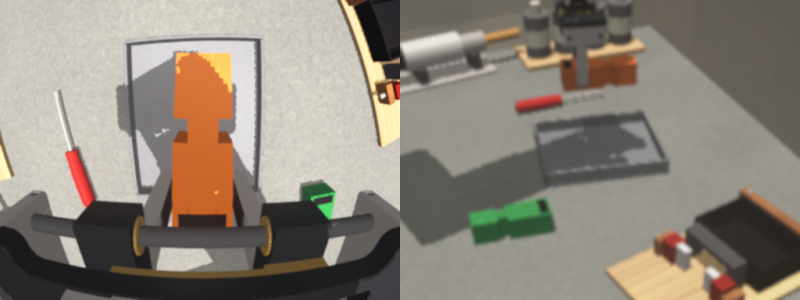

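The wedge is held level above the tray. Tray rim corners in the left half: (125,41), (262,39), (136,193), (258,190).

```bash
python3 - <<'E'
from h import *
np.set_printoptions(precision=4,suppress=True)
s=ctrl.read_state()
p=onz('wrist',np.array([(125,41),(262,39),(258,190),(136,193)])*1.28,.03,s)
R=Ro.from_euler('z',s['orientation'][2],degrees=True).as_matrix()[:2,:2]
print('tray rel tcp fwd,left',(p-s['tcp_pos'][:2])@R,((p-s['tcp_pos'][:2])@R).mean(0))
E
```

```text
tray rel tcp fwd,left [[ 0.1415  0.1057]
 [ 0.1422 -0.0791]
 [-0.0746 -0.0829]
 [-0.0803  0.1017]] [0.0322 0.0114]
```

Emit:
apply_moves:
  plan:
    - [0,-0.011,0,0]
    - [0,0,0.02,0]
    - [0,0,0.03,0]
    - [0,0,0.03,0]
    - [0,0,0.025,0]
    - [0,0,0.015,0]
    - [0,0,0.01,0]
    - [0,0,0.006,0]
    - [0,0,0.004,0]
    - [0,0,0.002,0]
    - [0,0,0,0]
    - [0,0,0,0]

```text
clock: 16.1
tcp_pos: [0.5704, 0.218, 0.0041]
orientation: [-180.0, -0.1, -11.7]
ft_force: [-0.6, 0.2, -1.8]
opening: 0.463
finger_force: 49.9
```

Emit:
apply_moves:
  plan:
    - [0,0,0.001,0]
    - [0,0,0.001,0]
    - [0,0,0.0005,0]
    - [0,0,0,0]
    - [0,0,0,0]

```text
clock: 16.52
tcp_pos: [0.57, 0.2178, 0.0008]
orientation: [-180.0, -0.0, -11.7]
ft_force: [-0.7, 0.1, -1.1]
opening: 0.465
finger_force: 49.9
```

Emit:
apply_moves:
  plan:
    - [0,0,0.001,0]
    - [0,0,0.001,0]
    - [0,0,0.001,0]
    - [0,0,0,0]
    - [0,0,0,0]

```text
clock: 16.93
tcp_pos: [0.57, 0.2178, -0.0017]
orientation: [-180.0, -0.0, -11.7]
ft_force: [-3.6, -0.5, 5.9]
opening: 0.47
finger_force: 49.9
```

Touchdown (5.9 N). Release by opening partly, then lift.

Emit:
apply_moves:
  plan:
    - [0,0,0,0]
    - [0,0,0,0]
    - [0,0,0,0]
    - [0,0,0,0]
    - [0,0,0,0]
    - [0,0,0,0]
  jaw: 0.8

```text
clock: 17.43
tcp_pos: [0.57, 0.2178, -0.0023]
orientation: [-180.0, -0.0, -11.7]
ft_force: [-0.8, 0.3, 0.6]
opening: 0.794
finger_force: 0.0
```

Emit:
apply_moves:
  plan:
    - [0,0,-0.01,0]
    - [0,0,-0.02,0]
    - [0,0,-0.03,0]
    - [0,0,-0.03,0]
    - [0,0,-0.03,0]
    - [0,0,-0.03,0]
    - [0,0,-0.01,0]
    - [0,0,0,0]
    - [0,0,0,0]
    - [0,0,0,0]

```text
clock: 18.27
tcp_pos: [0.5693, 0.2176, 0.156]
orientation: [179.9, 0.1, -11.7]
ft_force: [-0.5, -0.4, -1.1]
opening: 0.8
finger_force: 0.0
```

```bash
python3 - <<'E'
from h import *
s=ctrl.read_state();a=cams.capture('wrist');b=cams.capture('side');print(s['clock'],s['tcp_pos'],s['ft_force'],s['opening'])
cv2.imwrite('pics/c5.png',np.hstack([cv2.resize(a,(400,300),interpolation=cv2.INTER_AREA),cv2.resize(b[50:230,130:370],(400,300))])[:,:,::-1])
E
```

```text
18.2667 [0.56927157 0.21762039 0.15600902] [-0.52623901 -0.41862561 -1.1292645 ] 0.8003923781628841
```

View pics/c5.png

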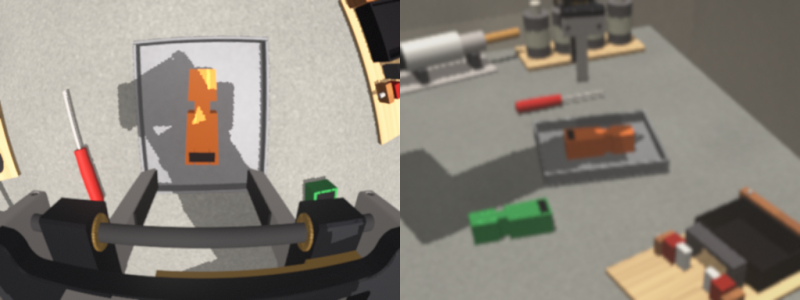

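The orange wedge lies flat in the middle of the tray at left (202,115) and right (598,140). The gripper is clear and green is undisturbed.

```bash
python3 -c "
from rig import workorder
print(workorder.hand_in())"
```

```text
the job is handed in; nothing more can be done
None
```

The orange wedge is out of the jig and lies flat, right way up, in the grey tray; the green spare was left untouched, and I handed the job in at about 18 s without seeing the verdict. My first grasp closed on top of the wedge without moving it, because the fingertips sit about 14 mm behind the reported TCP rather than the stated 19 mm ahead, so I regripped about 33 mm lower.

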